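# True up a loose end panel with an assembly square

### The job

The blue end panel of this plywood housing is only snug on its two bottom screws and leans inwards. Lift the lid off and lay it flat on the black cutting mat, then take the red assembly square and press it into the inside corner, down on the floor and against the blue panel, until both its outer faces touch and the panel stands upright. Finish still gripping the square and pressing it into that corner, so that I can tighten the screws, and leave the other things on the bench where they are.

Things in the scene. Friction and masses are not known exactly. Their poses are not given: they have to be found in the camera images.
- lid_handle (a point): centre of the dark wooden grip bar on the housing's loose plywood lid. Bar 70 long (x), 18 wide (y), 30 high: its top is 15 above this point, the lid's top face 15 below it. On the housing this point is 92 above the bench, laid flat on the mat 31. Axes: x along the lid, z up.
- lid: the lid: plate 186 (x) by 118 (y) by 8 thick, mass about 0.16 kg. Under it two 5 mm deep cleats locate it loosely between the housing's side walls; it lifts straight up. Origin centred on the plane of the cleats' undersides, 28 below lid_handle. Same axes.
- square_grip (a point): on the red square's upright leg, mid width and thickness: 32 below its top end, 78 above the underside of the lower leg, 12.5 behind (-x) the outer upright face. Gripped across the 20 thickness (y). Axes: x along the lower leg towards the upright leg (the outer upright face looks to +x), y through the thickness, z up the upright leg.
- square_heel (a point): the red square's outer heel: where the planes of its two outer faces (underside of the lower leg, +x face of the upright leg) meet, at mid thickness; 12.5 ahead (+x) of square_grip and 78 below it. The heel edge itself is relieved by a 6 by 6 mm notch. Same axes.
- square: the red aluminium assembly square, a one-piece L 20 thick, both legs 110 long outside and 25 wide, about 0.24 kg. It starts standing upright by itself on the bench on its lower leg, which runs from the heel towards -x. Origin under the middle of the lower leg, 55 behind the heel. Same axes.
- corner (a point): the inside corner to be trued, half-way across the housing: where the plywood floor's upper face (9 above the bench) meets the blue end panel's inner face when that panel is upright. Axes of the housing: x points along the housing from inside towards the blue panel, y across it, z up.
- case: the plywood housing (case_c0: its floor board), fixed to the bench, 189 long (x) by 118 wide (y), rim 69 above the bench; origin centred under it on the bench, axes as corner; corner lies 84.5 ahead (+x) of the origin. Inside: 170 long, 100 wide, 60 deep. Boards 9 thick; floor, two sides and the -x end are glued and rigid, the +x end is the blue panel.
- end_panel (a joint): lean of the blue end panel (end_panel_c0; 10 thick, 98 wide between the side walls, top edge 57 above the floor, 3 below the rim), rad: 0 = upright, square to the floor; positive = leaning inwards over the floor (starts 0.04 to 0.10), negative = outwards. It pivots on two snug screws 6 above the floor, stays where it is put, yields to about 6 N at its top edge (a push over about 15 N rocks the square over and the panel outwards).
- mat: black cutting mat with a grey grid, fixed to the bench, 300 (x) by 220 (y), 3 thick; origin under its centre on the bench.
- cup_mid (a point): bystander: white plastic cup, 72 across, 90 high; its centre.
- screwdriver: bystander: orange-handled screwdriver 160 long lying on the bench; origin on its underside.
- pencil_case: bystander: purple hard pencil case 75 by 200 by 36; origin centred underneath.
There are look-alikes about, which are no part of the job. What is shaped like the case but orange is not meant. Of the things that look like the square, take the one that is nearest to the robot's base at the start.

How it is judged (in metres and radians):
On the way, in this order (a step that is already met when the one before it is completed fails the run):
1. the lid is lifted clear off the housing (height (world z) of lid_handle above 0.107 m and contact force between lid and case below 0.05 N and contact force between lid and the fingers above 0.5 N), for 0.1 s.
2. the lid lies flat on the cutting mat, let go (x of lid_handle in the frame of mat between -0.12 and 0.12 m and y of lid_handle in the frame of mat between -0.09 and 0.09 m and height (world z) of lid_handle below 0.036 m and angle between lid_handle's own z axis and vertical below 0.05 rad and contact force between lid and mat above 0.3 N and contact force between lid and the arm below 0.1 N and contact force between lid and the fingers below 0.1 N), for 0.3 s.
3. the square is picked up off the bench, upright (height (world z) of square_heel above 0.02 m and contact force between the fingers and square above 2 N and angle between square_heel's own z axis and vertical below 0.35 rad), for 0.1 s.
4. the square is pressed home on the floor and the panel, which stands upright (contact force between square and case_c0 above 1 N and contact force between square and end_panel_c0 above 1 N and x of square_heel in the frame of corner between -0.003 and 0.003 m and z of square_heel in the frame of corner between -0.003 and 0.003 m and y of square_heel in the frame of corner between -0.042 and 0.042 m and angle between the z axis of square_heel and the z axis of corner, either way round below 0.025 rad and angle between the x axis of square_heel and the x axis of corner, either way round below 0.06 rad and value of joint end_panel between -0.025 and 0.025 rad and contact force between the fingers and square above 2 N), for 0.5 s.
At the end, for the whole second after the job is handed in: The fingers hold the square pressed (over 1 N each) on floor and panel: heel within 3 mm of the corner, upright leg within 0.025 rad of vertical, in line within 0.06; panel within 0.025 rad of upright; lid flat, still and let go on the mat (centre within 120 by 90 mm) (all of step 2 and all of step 4 and linear speed of each of square, lid below 0.01 m/s); the arm keeps its last pose, push and grip.
It fails at once if the cup is pushed more than 25 mm (distance of cup_mid from where it was at the start of the episode above 0.025 m).
It fails at once if the screwdriver is pushed more than 25 mm (distance of screwdriver from where it was at the start of the episode above 0.025 m).
It fails at once if the pencil case is pushed more than 25 mm (distance of pencil_case from where it was at the start of the episode above 0.025 m).
It fails at once if the square is knocked over (angle between square_heel's own z axis and vertical above 0.7 rad).
It also fails if it takes over 64 s, if anything falls off the work surface, if the arm or the gripper's body presses on something with over 40 N, if the wrist force passes 120 N, or if a joint passes its speed limit or range.

### The arm

A 6-joint arm with a two-finger parallel gripper is mounted at the origin on the work surface. World frame = base frame: x ahead of the robot, y to its left, z up, the work surface at z = 0. Lengths are in mm, angles in rad, forces in N, time in s.
With the tool pointing down it reaches from about 350 to 775 mm from the base axis. Payload 7.3 kg.
Tool frame: the origin (TCP) lies at the very end of the fingers, on their centre line; the grasp point (between the pads) lies 19 mm behind it (bot.tcp_to_grasp is the distance from the TCP to the grasp point, in mm); z points along the fingers, y is the direction in which the jaws open and shut (so a half turn about z gives the same grasp; the last joint's range is limited). The gripper opens to 92 mm and grips with 3 to 60 N. Pads are 19 mm wide; open, the fingers measure 130 mm over their backs; the gripper's body (75 mm by 190 mm) begins 47 mm behind the grasp point.
Start: joints at [1.164, 0.342, 1.524, -0, 1.275, -0.146], TCP at [135.357, 507.27, 226.741] pointing down, gripper open.
Joint ranges: [-2.53, 2.53], [-0.77, 2.02], [0.04, 2.7], [-1, 4.14], [0.28, 2.66], [-3.11, 3.11]. Speed limits (rad/s): [2.57, 2.57, 3.14, 3.14, 3.14, 3.14].

### API

Orientations are given as [roll, pitch, yaw] about the fixed x, y, z axes, in that order (R = Rz(yaw) Ry(pitch) Rx(roll)).
In Python, from plant import bot gives the robot as it stands. The module is installed in compiled form; this text tells all that it offers.
- The arm moves only by the tool carry_out, never from a script. Its argument "motion" is a list of rows, each a list of 5 numbers: the closure, from 0 (fully open) to 1 (shut), then the shift along the tool's x, y, z in mm, then the turn about the tool's z in degrees. In form: [[claw, dx, dy, dz, spin], ...]. A call has 1 to 10 rows; each row is the pose to reach, as a shift and turn from the pose measured when the call began, along the tool's axes at that moment; what a row does not reach only later rows make up. A row lasts 1/8 s, in which the tool goes at most 62.5 mm and 10.7 degrees, less where a joint would pass 70% of its speed; a pose out of reach is approached as far as the arm can. A call with a gripper value outside its range is refused whole. The fingers move at their own pace and stop on an object; the grip force is fixed at half the most. Time passes only in rows, so rows that repeat a pose let the fingers close. It gives the time, the measured TCP pose, the force and the opening at its end, in the units of the state.
- bot.get_obs(): the state, without advancing time (a new reading comes with each control period).
- bot.capture(name): name is "side" or "top"; returns a dict with "color" (420x560x3 uint8, red, green, blue), "depth" (420x560 float32, mm along the optical axis (not along the pixel's ray), 0 where there is no reading), "K" (3x3 intrinsics, pixels), "camera_from_world" (4x4, takes a point from world to camera coordinates). Camera axes: x right, y down, z forward; pixel columns grow to the right and rows downward; lengths in mm; the calibration is good to about 2 mm. A picture is of the moment at which its call begins.
- bot.close_job(): hands the job in, once; it reports no verdict.
The state is a dict: "time": time; "joint_positions": joint angles; "dq": joint speeds; "tau": joint torques, N m; "tool_pos": TCP position; "tcp_rot": TCP orientation; "contact_force": force on the tool from outside, world axes, zero at the start; "moment": the same for the moment, N m; "grip_width": finger opening in mm.
Only numpy, scipy, OpenCV 4.12 (cv2) and the standard library are available. Lean on these libraries where they do the work, as an engineer would, in place of code of your own. Each camera call takes 0.05 s, during which the arm holds its last target.

## Working session

There is one attempt and no reset: what is moved stays moved. The work goes in short steps, Python scripts to look and compute and a tool call to move; the robot and the scene stay as the last step left them, time stands still between calls to the robot, and variables do not carry over. Pictures are saved under pics/ and viewed, and the job is handed in when it is done.

Besides the shell and the picture viewer there is one more tool, called after ">>>" in YAML: its name, and indented under it one key for each argument. carry_out: Moves the arm, as the interface text tells. Its arguments: {"type":"object","properties":{"motion":{"type":"array","items":{"type":"array","items":{"type":"number"}}}},"required":["motion"]}

```bash
mkdir -p pics
cat > h.py <<'E'
import numpy as np, cv2
from plant import bot
def cap(n,f=None):
    c=bot.capture(n)
    if f: cv2.imwrite('pics/'+f,cv2.cvtColor(c['color'],cv2.COLOR_RGB2BGR))
    return c
def world(c,u,v,d=None):
    K=c['K'];T=np.linalg.inv(c['camera_from_world'])
    u=np.asarray(u,float);v=np.asarray(v,float)
    if d is None: d=c['depth'][v.astype(int),u.astype(int)]
    p=np.stack([(u-K[0,2])/K[0,0]*d,(v-K[1,2])/K[1,1]*d,d],-1)
    return p@T[:3,:3].T+T[:3,3]
def cloud(c):
    v,u=np.mgrid[:420,:560]
    return world(c,u,v)
E
python3 - <<'E'
from h import *
np.set_printoptions(precision=3,suppress=True)
s=bot.get_obs();print(s)
for n in('side','top'):
    c=cap(n,n+'0.png');print(c['K'],c['camera_from_world'])
    np.savez(n+'0.npz',**c)
E
```

```text
{'time': 0.0, 'joint_positions': array([ 1.164,  0.343,  1.525,  0.   ,  1.275, -0.146]), 'dq': array([ 0.   ,  0.001, -0.   ,  0.   ,  0.   ,  0.001]), 'tau': array([  0.001, -43.125, -24.421,   0.072,   0.056,  -0.   ]), 'tool_pos': array([135.19 , 506.862, 226.041]), 'tcp_rot': array([-3.14 , -0.   ,  2.881]), 'contact_force': array([-0.288,  0.157, -0.04 ]), 'moment': array([-0.011, -0.058,  0.029]), 'grip_width': 91.50534443630275}
[[381.212   0.    279.942]
 [  0.    381.212 207.797]
 [  0.      0.      1.   ]] [[   1.      -0.016    0.014 -503.995]
 [   0.001   -0.628   -0.778  106.751]
 [   0.021    0.778   -0.628 1051.62 ]
 [   0.       0.       0.       1.   ]]
[[465.047   0.    281.713]
 [  0.    465.047 209.14 ]
 [  0.      0.      1.   ]] [[  -0.011   -1.      -0.008   72.52 ]
 [  -0.997    0.012   -0.079  505.75 ]
 [   0.079    0.007   -0.997 1389.935]
 [   0.       0.       0.       1.   ]]
```

View pics/side0.png

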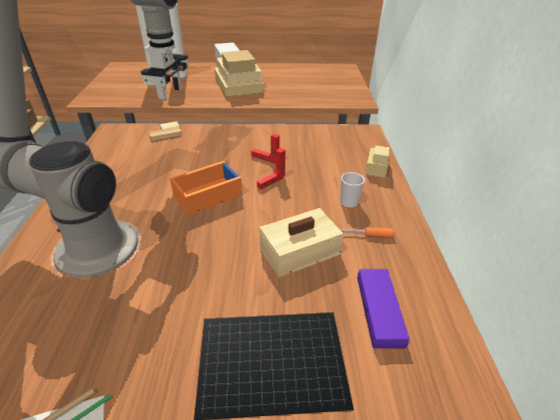

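View pics/top0.png

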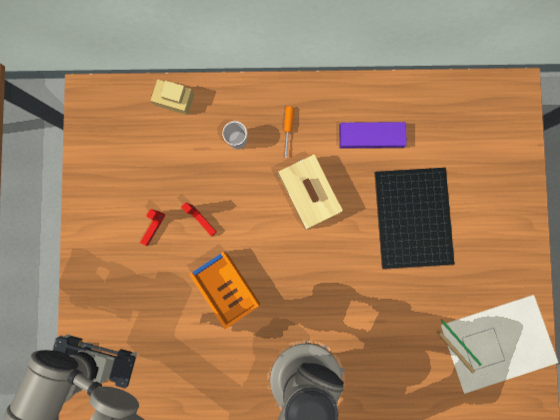

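Run:
```python
from h import *
np.set_printoptions(precision=1,suppress=True)
im=cv2.imread('pics/top0.png');cv2.imwrite('pics/topcrop.png',cv2.resize(im[120:300,120:360],None,fx=3.3,fy=3.3,interpolation=cv2.INTER_CUBIC))
im=cv2.imread('pics/side0.png');cv2.imwrite('pics/sidecrop.png',cv2.resize(im[120:280,160:400],None,fx=3.3,fy=3.3,interpolation=cv2.INTER_CUBIC))
for n in('side','top'):
    c=dict(np.load(n+'0.npz'));W=cloud(c);hsv=cv2.cvtColor(c['color'],cv2.COLOR_RGB2HSV)
    red=((hsv[...,0]<4)|(hsv[...,0]>174))&(hsv[...,1]>180)&(hsv[...,2]>60)&(W[...,2]>3)&(c['depth']>0)
    k,l,st,ce=cv2.connectedComponentsWithStats(red.astype(np.uint8))
    for i in range(1,k):
        if st[i,4]<30: continue
        P=W[l==i];
        print(n,st[i],'mean',P.mean(0),'r',np.hypot(*P.mean(0)[:2]),'zmax',P[:,2].max())
        for lo,hi in((5,40),(85,125)):
            Q=P[(P[:,2]>lo)&(P[:,2]<hi)]
            if len(Q)>5: print('  z',lo,hi,len(Q),Q.mean(0),Q.min(0),Q.max(0))
            if len(Q)>5:
                (r)=cv2.minAreaRect(Q[:,:2].astype(np.float32));print('   rect',r)
```

```text
side [252 135  33  51 530] mean [489.5 378.6  52.2] r 618.8762977450236 zmax 113.04937292833415
  z 5 40 230 [478.5 383.6  20.4] [407.1 281.6   5.2] [523.5 478.6  38.9]
   rect ((470.30419921875, 389.9330139160156), (76.11023712158203, 203.4796142578125), 16.105976104736328)
  z 85 125 127 [499.7 377.9  99.5] [478.3 322.8  85.2] [521.9 441.9 113. ]
   rect ((500.77410888671875, 381.8414611816406), (28.36391258239746, 117.64918518066406), 9.912261962890625)
side [258 182   7   7  30] mean [443.2 271.4  15.3] r 519.7044550531632 zmax 26.21830703017463
  z 5 40 29 [443.1 271.4  15.7] [435.2 262.    5.1] [455.4 277.9  26.2]
   rect ((443.0000305175781, 274.6123046875), (19.382558822631836, 16.09992218017578), 48.57732009887695)
top [182 203  34  33 277] mean [480.9 313.5  47.6] r 574.0178046924732 zmax 116.00131087161162
  z 5 40 185 [468.6 303.   24.9] [430.4 268.9   9.9] [521.  339.3  38.7]
   rect ((475.337890625, 309.6490783691406), (107.74552154541016, 17.046051025390625), 41.14875411987305)
  z 85 125 67 [507.3 336.9 105.7] [494.4 325.3  85.2] [522.  350.4 116. ]
   rect ((507.36688232421875, 338.4489440917969), (23.888092041015625, 17.892410278320312), 41.31658172607422)
top [141 210  24  35 326] mean [460.7 452.6  47. ] r 645.7948545868361 zmax 116.01844260451207
  z 5 40 215 [446.1 461.6  23.8] [405.6 425.7   5.9] [502.3 492.7  38.5]
   rect ((453.6153869628906, 459.4121398925781), (20.250518798828125, 106.8814926147461), 59.37069320678711)
  z 85 125 74 [489.6 436.6 105.6] [473.9 426.9  87.2] [503.  451.2 116. ]
   rect ((489.6835632324219, 439.00128173828125), (19.561649322509766, 24.932941436767578), 56.49330139160156)
```

View pics/topcrop.png

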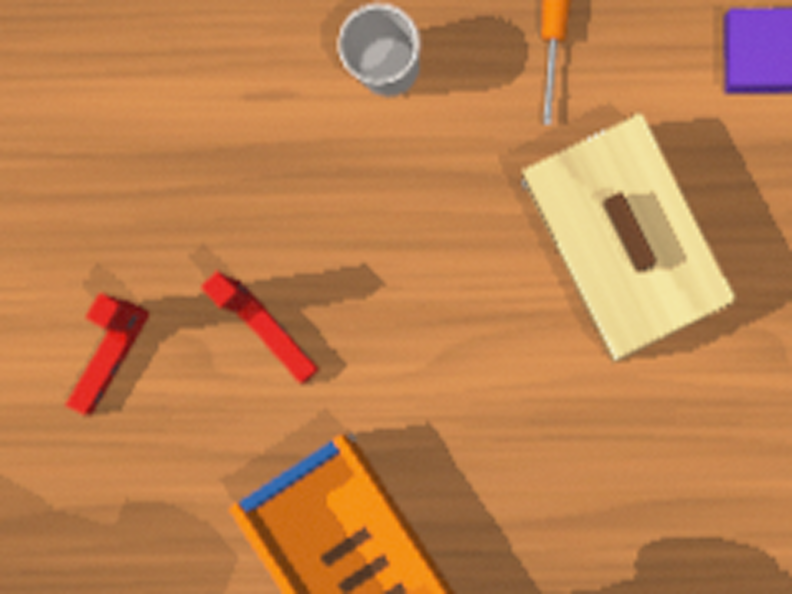

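View pics/sidecrop.png

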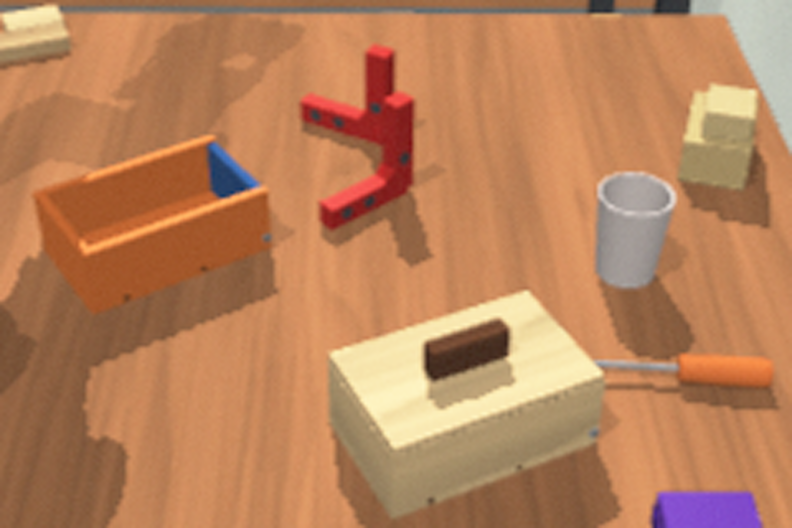

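Three look-alike questions. Red squares in the top view: A at px (199,219), 574 mm from the base, and B at (152,226), 646 mm. A is nearest, so A is the one. In the crops it stands alone at (260,325), lower leg towards the base. Housings: the orange one with a blue end at (225,290) is excluded. The plywood one with the dark handle at (310,191) is meant.

```bash
cat >> h.py <<'E'
def rect(P):
    (cx,cy),(w,h),a=cv2.minAreaRect(P[:,:2].astype(np.float32))
    if w<h: w,h,a=h,w,a+90
    a=(a+90)%180-90
    return np.round([cx,cy,w,h,a],1)
E
python3 - <<'E'
from h import *
np.set_printoptions(precision=1,suppress=True)
for n in('side','top'):
    c=dict(np.load(n+'0.npz'));W=cloud(c);hsv=cv2.cvtColor(c['color'],cv2.COLOR_RGB2HSV);H,S,V=[hsv[...,i].astype(int) for i in range(3)]
    X,Y,Z=W[...,0],W[...,1],W[...,2]
    reg=(X>450)&(X<720)&(Y>-120)&(Y<120)
    lid=reg&(Z>72)&(Z<82); P=W[lid]; print(n,'lid',len(P),rect(P),np.median(P[:,2]))
    lid=reg&(Z>100)&(Z<112); P=W[lid]; print(n,'bar top',len(P),rect(P) if len(P)>4 else '',P[:,2].mean(), P.mean(0))
    mat=(X>250)&(X<750)&(Y<-80)&(Y>-450)&(V<70)&(S<120)&(Z<10)&(Z>-8); k,l,st,_=cv2.connectedComponentsWithStats(mat.astype(np.uint8)); i=1+np.argmax(st[1:,4]); P=W[l==i];print(n,'mat',st[i],rect(P),np.median(P[:,2]))
    pc=(H>118)&(H<145)&(S>120)&(Z>20)&(Z<60)&(X>400);P=W[pc];print(n,'pencil',len(P),rect(P),P[:,2].max())
    print('cup',[ (rect(W[m]),W[m][:,2].max()) for m in [(X>600)&(X<850)&(Y>120)&(Y<300)&(Z>70)&(Z<105)]])
E
```

```text
side lid 1967 [555.1 -18.  188.5 122.9  26. ] 78.22380213532631
side bar top 174 [556.6 -17.7  72.5  20.4  25.6] 106.81141338904602 [555.3 -20.7 106.8]
side mat [  195   313   158   105 13520] [ 481.  -339.   297.8  218.4    3. ] 4.153134897151972
side pencil 2508 [ 732.1 -215.8  199.2   75.9   89.9] 41.41483196758497
cup [(array([726.6, 201.1,  71.5,  70.4, -61.9]), np.float64(94.97951177757352))]
top lid 2191 [553.7 -16.  187.3 117.9  25.5] 76.71031145159077
top bar top 149 [554.  -15.8  69.   17.   25.4] 106.1961133549397 [554.1 -15.7 106.2]
top mat [ 375  168   79  100 6744] [ 478.9 -338.   297.2  220.4    2.8] 2.8680014247404415
top pencil 1600 [ 730.  -212.7  198.9   77.7  -89.4] 44.64360018045704
cup [(array([725.6, 203.3,  70.7,  69.9, -22.4]), np.float64(100.40084906815514))]
```

```bash
cat >> h.py <<'E'
from scipy.spatial.transform import Rotation as R
def rel(p, yang=None):
    """tool-frame shift & spin to reach TCP p with tool y axis at world angle yang (deg)"""
    s=bot.get_obs(); M=R.from_euler('xyz',s['tcp_rot']).as_matrix()
    d=M.T@(np.array(p,float)-s['tool_pos'])
    cur=np.degrees(np.arctan2(M[1,1],M[0,1])); sp=0
    if yang is not None: sp=-((yang-cur+90)%180-90)
    print('t %.2f tcp'%s['time'],s['tool_pos'].round(1),'yang %.1f'%cur,'tilt',np.degrees(np.arccos(-M[2,2])).round(2),'F',s['contact_force'].round(1),'w %.1f'%s['grip_width'],'| d',d.round(1),'spin %.1f'%sp)
    return d,sp
E
python3 - <<'E'
from h import *
rel([555,-17,81],115.6)
rel([555,-17,150],115.6)
E
```

```text
t 0.10 tcp [135.2 506.9 226.1] yang 75.1 tilt 0.08 F [-0.  -0.7  0.2] w 92.0 | d [-540.7 -397.8  145.6] spin -40.5
t 0.10 tcp [135.2 506.9 226.1] yang 75.1 tilt 0.08 F [-0.  -0.7  0.2] w 92.0 | d [-540.7 -397.9   76.6] spin -40.5
```

>>> carry_out:
  motion:
    - [0,-40,-30,0,-4]
    - [0,-85,-62,0,-8]
    - [0,-131,-96,0,-12]
    - [0,-177,-130,0,-16]
    - [0,-223,-164,0,-20]
    - [0,-269,-198,0,-24]
    - [0,-315,-232,0,-28]
    - [0,-361,-266,0,-32]
    - [0,-407,-300,0,-36]
    - [0,-453,-334,0,-40]

```text
time: 1.35
tool_pos: [487.6, 65.7, 226.3]
tcp_rot: [-3.141, -0.001, -2.702]
contact_force: [0.9, 0.3, 1.2]
grip_width: 91.9
```

Run:
```python
from h import *
rel([555,-17,130],115.6)
```

```text
t 1.35 tcp [487.6  65.7 226.3] yang 115.2 tilt 0.08 F [0.9 0.3 1.2] w 91.9 | d [ -26.  -103.5   96.3] spin -0.4
```

>>> carry_out:
  motion:
    - [0,-12,-50,20,0]
    - [0,-26,-103.5,45,-0.4]
    - [0,-26,-103.5,90,-0.4]
    - [0,-26,-103.5,96,-0.4]
    - [0,-26,-103.5,96,-0.4]

```text
time: 1.98
tool_pos: [555.0, -16.6, 130.9]
tcp_rot: [-3.141, -0.001, -2.695]
contact_force: [0.6, 0.1, 0.3]
grip_width: 91.5
```

Run:
```python
from h import *
rel([555,-17,82],115.6)
c=cap('side','s1.png');d=cap('top','t1.png')
a=cv2.imread('pics/s1.png')[170:290,220:380];b=cv2.imread('pics/t1.png')[130:250,240:400]
cv2.imwrite('pics/c1.png',cv2.resize(np.hstack([a,b]),None,fx=2.5,fy=2.5))
```

```text
t 1.98 tcp [555.  -16.6 130.9] yang 115.6 tilt 0.08 F [0.6 0.1 0.3] w 91.5 | d [ 0.1 -0.4 48.9] spin 0.0
```

View pics/c1.png

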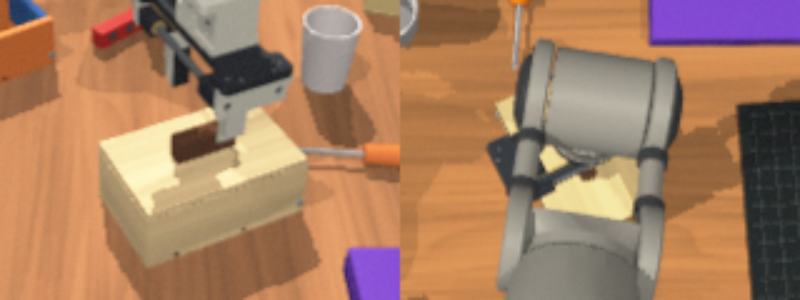

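The fingers straddle the bar (left half, px (205,140)), with the jaws across its width. Descend and grip.

>>> carry_out:
  motion:
    - [0,0,-0.4,20,0]
    - [0,0,-0.4,40,0]
    - [0,0,-0.4,48,0]
    - [0,0,-0.4,48,0]
    - [0.9,0,-0.4,48,0]
    - [0.9,0,-0.4,48,0]
    - [0.9,0,-0.4,48,0]
    - [0.9,0,-0.4,48,0]
    - [0.9,0,-0.4,48,0]
    - [0.9,0,-0.4,48,0]

```text
time: 3.32
tool_pos: [556.1, -17.0, 84.2]
tcp_rot: [-3.139, 0.001, -2.694]
contact_force: [0.5, -0.7, 0.4]
grip_width: 36.6
```

>>> carry_out:
  motion:
    - [1,0,0,1,0]
    - [1,0,0,1,0]
    - [1,0,0,1,0]
    - [1,0,0,1,0]
    - [1,0,0,1,0]
    - [1,0,0,1,0]

```text
time: 4.08
tool_pos: [556.0, -16.9, 83.1]
tcp_rot: [-3.139, 0.001, -2.694]
contact_force: [-1.5, -0.2, -2.5]
grip_width: 17.4
```

>>> carry_out:
  motion:
    - [1,0,0,-8,0]
    - [1,0,0,-20,0]
    - [1,0,0,-40,0]
    - [1,0,0,-65,0]
    - [1,0,0,-90,0]
    - [1,0,0,-95,0]

```text
time: 4.82
tool_pos: [556.9, -17.0, 180.6]
tcp_rot: [-3.137, 0.005, -2.694]
contact_force: [-0.0, -0.9, -1.2]
grip_width: 18.0
```

Run:
```python
from h import *
# mat centre ~ (480,-338.5), yaw 2.9 ; lid yaw 25.6 -> 2.9
rel([480,-338,178],92.9)
c=cap('side','s2.png');d=cap('top','t2.png');np.savez('side2.npz',**c);np.savez('top2.npz',**d)
```

```text
t 4.83 tcp [556.9 -17.  180.6] yang 115.6 tilt 0.38 F [-0.  -0.9 -1.2] w 18.0 | d [ 208.2 -256.2    2.8] spin 22.7
```

View pics/s2.png

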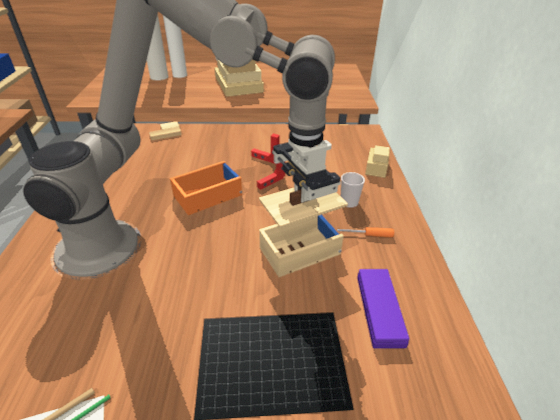

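>>> carry_out:
  motion:
    - [1,15,-18,0,2]
    - [1,45,-55,0,5]
    - [1,77,-95,0,9]
    - [1,110,-135,0,13]
    - [1,140,-172,0,16]
    - [1,168,-207,2,19]
    - [1,190,-234,2,21]
    - [1,208,-256,2,22.7]
    - [1,208,-256,2,22.7]
    - [1,208,-256,2,22.7]

```text
time: 6.18
tool_pos: [478.9, -336.7, 176.0]
tcp_rot: [-3.142, 0.002, -3.09]
contact_force: [0.6, -0.4, -1.1]
grip_width: 17.9
```

Run:
```python
from h import *
np.set_printoptions(precision=1,suppress=True)
rel([480,-338,25],92.9)
c=cap('side','s3.png');d=cap('top','t3.png')
for n,c in(('s',c),('t',d)):
    W=cloud(c);X,Y,Z=np.moveaxis(W,-1,0)
    m=(X>350)&(X<620)&(Y<-230)&(Y>-450)&(Z>150)&(Z<190)&(c['color'][...,2]>90)&(c['color'][...,0].astype(int)-c['color'][...,2]>25)
    P=W[m]; A=np.c_[P[:,:2]-[480,-338],np.ones(len(P))]; 
    k=np.linalg.lstsq(A,P[:,2],rcond=None)[0]; print(n,len(P),rect(P),k, 'rms',(A@k-P[:,2]).std())
# panel & housing
d=cap('top','t3.png');W=cloud(d);X,Y,Z=np.moveaxis(W,-1,0)
reg=(X>440)&(X<680)&(Y>-130)&(Y<100)&(Z>5)&(Z<100)
rim=reg&(Z>62);print('rim',rect(W[rim]),np.median(W[rim][:,2]))
```

```text
t 6.17 tcp [ 478.9 -336.7  176. ] yang 92.9 tilt 0.1 F [ 0.6 -0.4 -1.1] w 17.9 | d [ -0.7  -1.3 151. ] spin 0.0
s 3711 [ 479.3 -337.   186.7  121.     2.7] [  0.    0.  170.9] rms 1.3789555864334502
t 1018 [ 484.1 -334.   173.1  118.6    3.1] [ -0.    0.  170.1] rms 2.6730669613209437
rim [554.1 -16.9 187.5 119.   25.6] 68.08047362827494
```

View pics/s3.png

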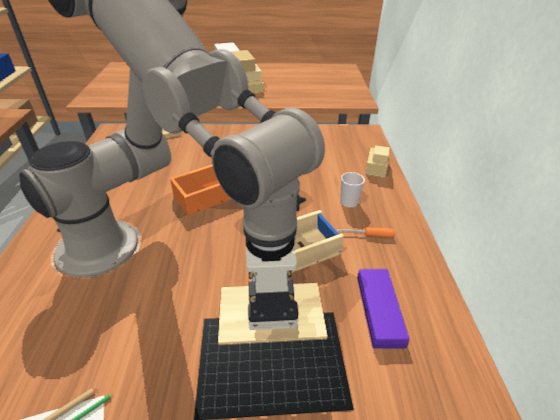

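View pics/t3.png

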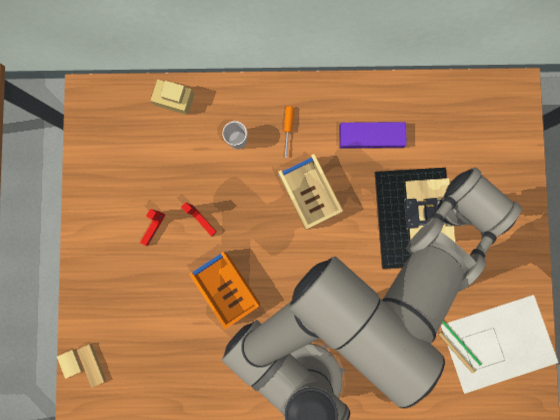

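The lid hangs level (slope ≈0) and centred over the mat (side px (272,312)). Lower it.

>>> carry_out:
  motion:
    - [1,0,-1,25,0]
    - [1,0,-1,65,0]
    - [1,0,-1,105,0]
    - [1,0,-1,130,0]
    - [1,0,-1,142,0]
    - [1,0,-1,148,0]
    - [1,0,-1,151,0]
    - [1,0,-1,153,0]
    - [1,0,-1,154,0]

```text
time: 7.45
tool_pos: [480.2, -337.9, 23.3]
tcp_rot: [-3.14, 0.003, -3.089]
contact_force: [1.1, -0.1, -1.1]
grip_width: 18.1
```

>>> carry_out:
  motion:
    - [1,0,0,1,0]
    - [1,0,0,2,0]
    - [1,0,0,2,0]

```text
time: 7.82
tool_pos: [480.4, -338.2, 22.0]
tcp_rot: [-3.139, 0.004, -3.089]
contact_force: [-0.9, 0.7, 5.5]
grip_width: 17.6
```

Touchdown: +6 N up. Release.

>>> carry_out:
  motion:
    - [0.8,0,0,-0.5,0]
    - [0.5,0,0,-0.5,0]
    - [0.3,0,0,-0.5,0]
    - [0.3,0,0,-0.5,0]
    - [0.3,0,0,-0.5,0]
    - [0.3,0,0,-15,0]
    - [0.3,0,0,-60,0]
    - [0.3,0,0,-115,0]
    - [0.3,0,0,-170,0]
    - [0.3,0,0,-200,0]

```text
time: 9.07
tool_pos: [480.2, -338.2, 226.8]
tcp_rot: [-3.135, 0.008, -3.089]
contact_force: [0.3, -0.2, 0.2]
grip_width: 64.6
```

Run:
```python
from h import *
np.set_printoptions(precision=1,suppress=True)
rel([507,338,222],131)
c=cap('side','s4.png');d=cap('top','t4.png')
for n,c in(('side',c),('top',d)):
    np.savez(n+'4.npz',**c)
    W=cloud(c);X,Y,Z=np.moveaxis(W,-1,0)
    m=(X>350)&(X<620)&(Y<-230)&(Y>-450)&(Z>10)&(Z<25)&(c['color'][...,0].astype(int)-c['color'][...,2]>20)
    P=W[m]; A=np.c_[P[:,:2]-[480,-338],np.ones(len(P))]; 
    if len(P)>100:k=np.linalg.lstsq(A,P[:,2],rcond=None)[0]; print(n,len(P),rect(P),k*[100,100,1], 'rms',(A@k-P[:,2]).std())
```

```text
t 9.07 tcp [ 480.2 -338.2  226.8] yang 93.0 tilt 0.61 F [ 0.3 -0.2  0.2] w 64.6 | d [-62.3 673.9   0.7] spin -38.0
side 4451 [ 480.8 -337.7  186.4  120.6    3. ] [ 0.1  0.5 17.1] rms 1.537951133916792
top 1270 [ 477.9 -336.1  185.6  119.7    3.1] [-0.  -0.1 16. ] rms 2.7962524004448372
```

View pics/s4.png

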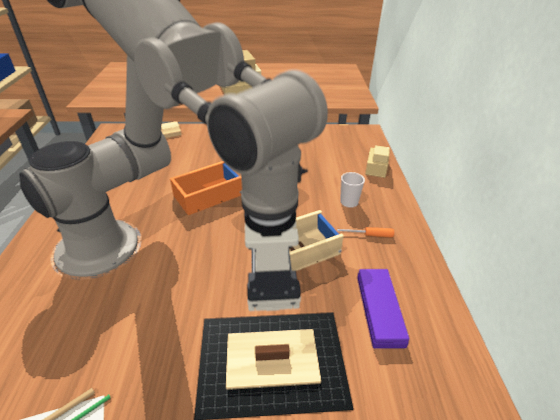

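Run:
```python
from h import *
np.set_printoptions(precision=1,suppress=True)
for n in('side','top'):
    c=dict(np.load(n+'0.npz'));W=cloud(c);X,Y,Z=np.moveaxis(W,-1,0)
    hsv=cv2.cvtColor(c['color'],cv2.COLOR_RGB2HSV)
    red=((hsv[...,0]<5)|(hsv[...,0]>172))&(hsv[...,1]>150)&(Z>3)&(c['depth']>0)&(X>380)&(X<560)&(Y<390)&(Y>230)
    for lo,hi in((4,118),(15,32),(104,118)):
        m=red&(Z>lo)&(Z<hi);P=W[m];print(n,lo,hi,len(P),rect(P),P.mean(0), 'zmed',np.median(P[:,2]),'px',np.argwhere(m).min(0),np.argwhere(m).max(0))
    c=dict(np.load(n+'4.npz'));W=cloud(c);X,Y,Z=np.moveaxis(W,-1,0)
    hsv=cv2.cvtColor(c['color'],cv2.COLOR_RGB2HSV);H,S,V=[hsv[...,i].astype(int) for i in range(3)]
    reg=(X>440)&(X<680)&(Y>-130)&(Y<100)
    rim=reg&(Z>64)&(Z<74)&(H<40);print(n,'rim',rim.sum(),rect(W[rim]),np.median(W[rim][:,2]))
    bl=reg&(H>100)&(H<130)&(S>100)&(Z>5);P=W[bl];print('blue',len(P),rect(P),P.min(0),P.max(0))
    a=np.radians(25.6);L=(P-[554,-17,0]);x=L[:,0]*np.cos(a)+L[:,1]*np.sin(a);y=-L[:,0]*np.sin(a)+L[:,1]*np.cos(a)
    for lo in(10,20,30,40,50,58,62):
        q=(P[:,2]>lo)&(P[:,2]<lo+8)
        if q.sum()>3: print('  z',lo,q.sum(),'x',np.percentile(x[q],[5,50,95]),'y',y[q].min(),y[q].max())
```

```text
side 4 118 421 [476.4 310.1 114.4  27.2  41.5] [491.1 316.4  47.1] zmed 29.262562992693347 px [148 257] [188 284]
side 15 32 163 [476.9 309.3 114.5  23.   42.6] [475.7 302.9  23.9] zmed 25.035297602244327 px [170 257] [186 284]
side 104 118 39 [508.3 338.   26.2  21.9  45.6] [508.1 335.7 109.6] zmed 109.5231415522835 px [148 276] [153 284]
side rim 343 [569.8 -12.  157.1 121.3  26.4] 69.58052997868037
blue 245 [632.4  18.6  92.3  11.5 -63.3] [610.6 -24.   16.1] [653.9  61.   70.5]
  z 10 5 x [86.4 87.3 88.3] y -2.0093091556481113 34.860710788477945
  z 20 20 x [84.9 85.6 86.2] y -12.950808199428266 40.15424070959785
  z 30 22 x [83.5 84.7 86. ] y -19.6536264408557 40.78982621572179
  z 40 29 x [82.3 84.1 85.4] y -26.57563968482495 42.632435196172395
  z 50 31 x [81.8 82.9 84.4] y -37.0020968828637 39.3678808336034
  z 58 50 x [80.9 82.4 88.8] y -44.056254952203574 42.422126922264155
  z 62 99 x [80.9 84.9 90.1] y -47.9496522574261 44.43478355198481
top 4 118 295 [476.2 311.4 111.5  18.8  41.5] [481.1 314.   47.2] zmed 27.16598454711516 px [203 182] [235 215]
top 15 32 175 [475.5 310.9 109.6  18.6  41.5] [466.6 302.   24.6] zmed 24.747609196478606 px [205 192] [235 215]
top 104 118 52 [507.2 338.7  22.9  18.4  43.5] [507.4 338.5 109.3] zmed 109.20861862216827 px [203 182] [212 190]
top rim 476 [554.8 -16.9 188.7 117.9  25.7] 68.68235623851717
blue 101 [630.6  18.5  96.    8.9 -63.5] [609.4 -24.9  56.7] [653.5  61.5  73.4]
  z 58 58 x [80.8 84.4 88.9] y -49.07123708463982 43.681385075288006
  z 62 81 x [80.7 85.2 88.9] y -49.07123708463982 46.89739859860204
```

Run:
```python
from h import *
a=cv2.imread('pics/s3.png')[200:280,250:350];b=cv2.imread('pics/t3.png')[145:235,265:355]
cv2.imwrite('pics/c3.png',np.hstack([cv2.resize(a,(400,320)),cv2.resize(b,(320,320))]))
```

```text
(no output)
```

View pics/c3.png

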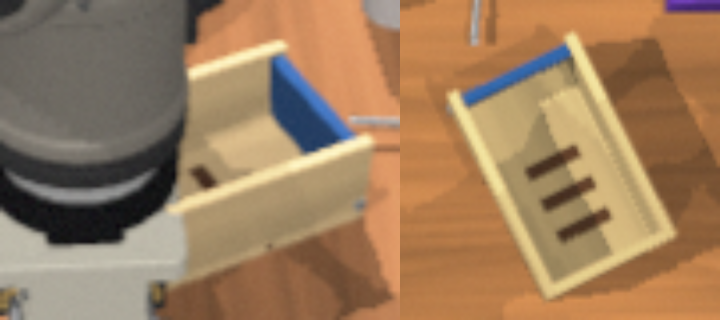

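Lid is flat on the mat (side px (272,352)), centre (480,-338). The c3 crop shows the open plywood housing, with the blue panel at its far end leaning in by about 0.1 rad. Now go over to square A.

>>> carry_out:
  motion:
    - [0.3,-3,35,0,-3]
    - [0.3,-8,85,0,-7]
    - [0.3,-13,140,0,-11]
    - [0.3,-18,195,0,-15]
    - [0.3,-24,255,0,-19]
    - [0.3,-29,315,0,-23]
    - [0.3,-35,375,0,-27]
    - [0.3,-40,435,0,-31]
    - [0.3,-46,495,0,-35]
    - [0.3,-51,550,0,-38]

```text
time: 10.42
tool_pos: [502.3, 215.1, 222.5]
tcp_rot: [-3.128, 0.002, -2.423]
contact_force: [1.2, 1.2, 0.4]
grip_width: 64.0
```

Run:
```python
from h import *
rel([507.8,338.7,150],131.7)
```

```text
t 10.43 tcp [502.3 215.1 222.5] yang 131.2 tilt 0.77 F [1.2 1.2 0.4] w 64.0 | d [-85.4  90.4  71.5] spin -0.5
```

>>> carry_out:
  motion:
    - [0.3,-43,45,15,-0.5]
    - [0.3,-70,74,35,-0.5]
    - [0.3,-85.4,90.4,55,-0.5]
    - [0.3,-85.4,90.4,70,-0.5]
    - [0.3,-85.4,90.4,70,-0.5]
    - [0.3,-85.4,90.4,70,-0.5]

```text
time: 11.18
tool_pos: [508.3, 337.8, 152.3]
tcp_rot: [-3.128, 0.003, -2.416]
contact_force: [0.2, 0.3, 0.5]
grip_width: 64.0
```

Run:
```python
from h import *
rel([507.8,338.7,59],131.7)
M=R.from_euler('xyz',bot.get_obs()['tcp_rot']).as_matrix();print(M.round(4))
c=cap('side','s5.png');d=cap('top','t5.png')
a=cv2.imread('pics/s5.png')[100:220,200:360];b=cv2.imread('pics/t5.png')[160:280,120:280]
cv2.imwrite('pics/c5.png',cv2.resize(np.hstack([a,b]),None,fx=2.5,fy=2.5))
```

```text
t 11.18 tcp [508.3 337.8 152.3] yang 131.6 tilt 0.8 F [0.2 0.3 0.5] w 64.0 | d [ 0.1  2.3 93.3] spin -0.1
[[-0.748  -0.6636  0.0111]
 [-0.6637  0.748  -0.0086]
 [-0.0025 -0.0138 -0.9999]]
```

View pics/c5.png

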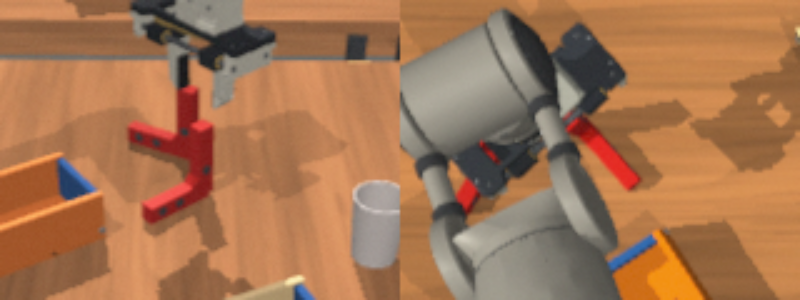

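Jaws straddle square A's upright leg (left crop, finger pair around (200,110); B is behind at (190,100) and is clear). Descend.

>>> carry_out:
  motion:
    - [0.3,0,1,20,-0.1]
    - [0.3,0,1.6,50,-0.1]
    - [0.3,0,2,75,-0.1]
    - [0.3,0,2.3,90,-0.1]
    - [0.3,0,2.3,93.3,-0.1]
    - [0.3,0,2.3,93.3,-0.1]
    - [0.3,0,2.3,93.3,-0.1]

```text
time: 12.15
tool_pos: [508.7, 339.3, 60.5]
tcp_rot: [-3.127, 0.005, -2.414]
contact_force: [-0.2, -0.5, 1.1]
grip_width: 64.0
```

Run:
```python
from h import *
rel([507.8,338.7,59],131.7)
```

```text
t 12.15 tcp [508.7 339.3  60.5] yang 131.7 tilt 0.88 F [-0.2 -0.5  1.1] w 64.0 | d [1.1 0.1 1.5] spin -0.0
```

>>> carry_out:
  motion:
    - [1,1,0,1.5,0]
    - [1,1,0,1.5,0]
    - [1,1,0,1.5,0]
    - [1,1,0,1.5,0]
    - [1,1,0,1.5,0]
    - [1,1,0,1.5,0]
    - [1,1,0,1.5,0]
    - [1,1,0,1.5,0]

```text
time: 13.15
tool_pos: [507.9, 338.7, 58.9]
tcp_rot: [-3.127, 0.005, -2.414]
contact_force: [1.2, -0.1, -0.2]
grip_width: 19.7
```

Run:
```python
from h import *
rel([507.8,338.7,59],131.7)
M=R.from_euler('xyz',bot.get_obs()['tcp_rot']).as_matrix();print(M.round(4))
```

```text
t 13.15 tcp [507.9 338.7  58.9] yang 131.7 tilt 0.88 F [ 1.2 -0.1 -0.2] w 19.7 | d [ 0.1  0.1 -0.1] spin -0.0
[[-0.7468 -0.6649  0.0135]
 [-0.665   0.7468 -0.0073]
 [-0.0052 -0.0144 -0.9999]]
```

Gripped (19.7 mm). Lift and settle.

>>> carry_out:
  motion:
    - [1,0,0,-5,0]
    - [1,0,0,-20,0]
    - [1,0,0,-45,0]
    - [1,0,0,-75,0]
    - [1,0,0,-105,0]
    - [1,0,0,-122,0]
    - [1,0,0,-122,0]
    - [1,0,0,-122,0]

```text
time: 14.15
tool_pos: [505.9, 339.3, 180.4]
tcp_rot: [-3.127, 0.004, -2.414]
contact_force: [-0.1, -0.2, -2.2]
grip_width: 19.7
```

Run:
```python
from h import *
rel([606.4,8.1,180],115.6)
M=R.from_euler('xyz',bot.get_obs()['tcp_rot']).as_matrix();print(M.round(4))
```

```text
t 14.15 tcp [505.9 339.3 180.4] yang 131.7 tilt 0.85 F [-0.1 -0.2 -2.2] w 19.7 | d [ 145.2 -314.2    4.3] spin 16.1
[[-0.7468 -0.6649  0.0126]
 [-0.665   0.7468 -0.0078]
 [-0.0043 -0.0142 -0.9999]]
```

>>> carry_out:
  motion:
    - [1,10,-22,0,1]
    - [1,29,-63,1,3]
    - [1,51,-110,1,6]
    - [1,74,-160,2,9]
    - [1,96,-208,3,11.5]
    - [1,116,-252,4,13.5]
    - [1,133,-288,4,15]
    - [1,145,-314,4,16.1]
    - [1,145,-314,4,16.1]
    - [1,145,-314,4,16.1]

```text
time: 15.4
tool_pos: [605.8, 9.0, 179.3]
tcp_rot: [-3.131, 0.007, -2.695]
contact_force: [0.8, -0.1, -1.6]
grip_width: 19.5
```

Run:
```python
from h import *
np.set_printoptions(precision=2,suppress=True)
rel([606.4,8.1,180],115.6)
M=R.from_euler('xyz',bot.get_obs()['tcp_rot']).as_matrix();print(M.round(4))
for n in('side','top'):
    c=cap(n,n[0]+'6.png');np.savez(n+'6.npz',**c);W=cloud(c);X,Y,Z=np.moveaxis(W,-1,0)
    hsv=cv2.cvtColor(c['color'],cv2.COLOR_RGB2HSV)
    red=((hsv[...,0]<5)|(hsv[...,0]>172))&(hsv[...,1]>150)&(Z>60)&(X>480)&(X<680)&(Y<150)&(Y>-120)
    P=W[red];print(n,len(P),rect(P),P[:,2].min(),P[:,2].max())
    a=np.radians(25.6);L=P-[606.4,8.1,0];x=L[:,0]*np.cos(a)+L[:,1]*np.sin(a);y=-L[:,0]*np.sin(a)+L[:,1]*np.cos(a)
    print('x',np.percentile(x,[0,1,99,100]),'y',np.percentile(y,[1,99]),'z',np.percentile(P[:,2],[0,1,99]))
```

```text
t 15.40 tcp [605.8   9.  179.3] yang 115.6 tilt 0.73 F [ 0.8 -0.1 -1.6] w 19.5 | d [-0.2 -1.1 -0.6] spin -0.0
[[-0.9  -0.43  0.01]
 [-0.43  0.9  -0.01]
 [-0.01 -0.01 -1.  ]]
side 562 [574.  -21.5 111.1  45.8  26.6] 121.24625439751844 252.47348531979628
x [-97.89 -97.35  11.95  13.4 ] y [-10.44   9.2 ] z [121.25 122.77 216.82]
top 167 [550.1  -8.7  73.   30.   25.6] 134.8727894587862 264.4111649929546
x [-94.53 -91.6  -22.45 -21.54] y [-5.59 15.23] z [134.87 140.69 259.82]
```

View pics/s6.png

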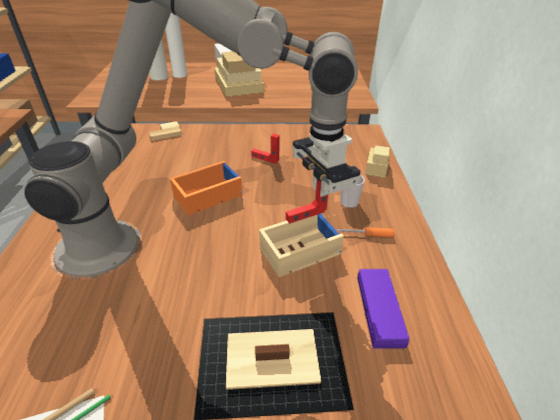

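Run:
```python
from h import *
rel([606.0,8.0,75],115.6)
```

```text
t 15.50 tcp [605.9   9.6 179.8] yang 115.7 tilt 0.79 F [ 0.4 -0.  -1.8] w 20.1 | d [  1.4  -0.2 104.8] spin 0.1
```

>>> carry_out:
  motion:
    - [1,0,0,10,0]
    - [1,0,0,30,0]
    - [1,1,0,55,0]
    - [1,1,0,80,0]
    - [1,1.4,0,98,0]
    - [1,1.4,0,105,0]
    - [1,1.4,0,105,0]
    - [1,1.4,0,105,0]

```text
time: 16.5
tool_pos: [606.4, 8.3, 75.6]
tcp_rot: [-3.129, 0.009, -2.693]
contact_force: [1.0, 0.1, -1.4]
grip_width: 19.8
```

Run:
```python
from h import *
rel([606.0,8.0,68],115.6)
M=R.from_euler('xyz',bot.get_obs()['tcp_rot']).as_matrix();print(M.round(4))
c=cap('side','s7.png');np.savez('side7.npz',**c);d=cap('top','t7.png')
a=cv2.imread('pics/s7.png')[180:280,250:370];b=cv2.imread('pics/t7.png')[130:230,260:380]
cv2.imwrite('pics/c7.png',cv2.resize(np.hstack([a,b]),None,fx=3.3,fy=3.3,interpolation=cv2.INTER_CUBIC))
```

```text
t 16.50 tcp [606.4   8.3  75.6] yang 115.7 tilt 0.86 F [ 1.   0.1 -1.4] w 19.8 | d [0.5 0.  7.6] spin 0.1
[[-0.9012 -0.4332  0.013 ]
 [-0.4333  0.9012 -0.0075]
 [-0.0085 -0.0124 -0.9999]]
```

View pics/c7.png

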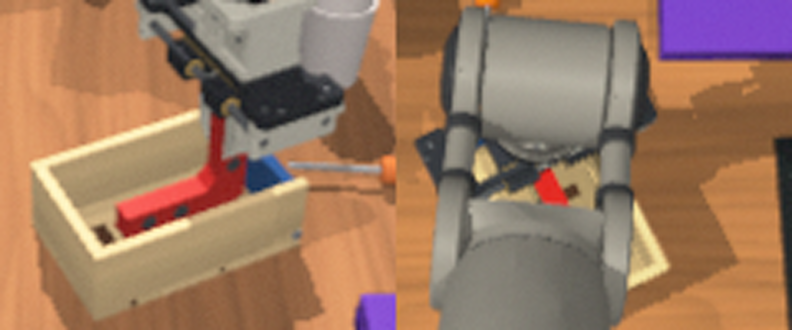

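The square is inside the housing with its heel about 15 mm short of the blue panel (left crop, heel at (235,195)). Lower it to the floor gently.

>>> carry_out:
  motion:
    - [1,0.5,0,3,0]
    - [1,0.5,0,5,0]
    - [1,0.5,0,6.5,0]
    - [1,0.5,0,7.5,0]
    - [1,0.5,0,7.5,0]
    - [1,0.5,0,7.5,0]

```text
time: 17.35
tool_pos: [606.1, 7.9, 68.2]
tcp_rot: [-3.129, 0.009, -2.694]
contact_force: [0.5, 0.1, -2.0]
grip_width: 19.7
```

>>> carry_out:
  motion:
    - [1,0,0,1,0]
    - [1,0,0,1.5,0]
    - [1,0,0,1.5,0]
    - [1,0,0,1.5,0]

```text
time: 17.85
tool_pos: [606.3, 7.9, 67.8]
tcp_rot: [-3.129, 0.009, -2.693]
contact_force: [-1.2, 0.4, 5.9]
grip_width: 19.7
```

Floor contact as predicted (TCP z 67.8, +7.9 N). Now slide towards the panel.

>>> carry_out:
  motion:
    - [1,-1,0,0.4,0]
    - [1,-2.5,0,0.4,0]
    - [1,-4,0,0.4,0]
    - [1,-5.5,0,0.4,0]
    - [1,-6.5,0,0.4,0]
    - [1,-7,0,0.4,0]
    - [1,-7,0,0.4,0]

```text
time: 18.73
tool_pos: [612.3, 10.6, 67.8]
tcp_rot: [-3.128, 0.009, -2.693]
contact_force: [-3.1, -2.2, 4.6]
grip_width: 19.9
```

```bash
cat >> h.py <<'E'
def st():
    s=bot.get_obs();M=R.from_euler('xyz',s['tcp_rot']).as_matrix();a=np.radians(25.6);u=np.array([np.cos(a),np.sin(a),0])
    f=s['contact_force'];print('t %.2f'%s['time'],s['tool_pos'].round(2),'Fx %.1f Fz %.1f'%(f@u,f[2]),'x-prog %.2f'%((s['tool_pos']-[555,-17,0])@u),'toolx.z %.4f tooly.z %.4f'%(M[2,0],M[2,1]),'moment',s['moment'].round(2))
E
python3 -c "
from h import *
st()"
```

```text
t 18.73 [612.34  10.6   67.83] Fx -3.7 Fz 4.6 x-prog 63.64 toolx.z -0.0085 tooly.z -0.0133 moment [-0.35  0.93 -0.01]
```

>>> carry_out:
  motion:
    - [1,-1,0,0.4,0]
    - [1,-2,0,0.4,0]
    - [1,-3,0,0.4,0]
    - [1,-3,0,0.4,0]

```text
time: 19.23
tool_pos: [614.8, 11.6, 67.8]
tcp_rot: [-3.128, 0.008, -2.693]
contact_force: [-2.9, -2.4, 5.1]
grip_width: 20.0
```

```bash
python3 -c "
from h import *
st()"
```

```text
t 19.23 [614.84  11.57  67.81] Fx -3.7 Fz 5.1 x-prog 66.31 toolx.z -0.0077 tooly.z -0.0135 moment [-0.29  0.87  0.  ]
```

>>> carry_out:
  motion:
    - [1,-1,0,0.4,0]
    - [1,-2,0,0.4,0]
    - [1,-2,0,0.4,0]

```text
time: 19.6
tool_pos: [616.1, 12.0, 67.8]
tcp_rot: [-3.128, 0.006, -2.693]
contact_force: [-5.6, -1.1, 5.9]
grip_width: 19.4
```

```bash
python3 -c "
from h import *
st()"
```

```text
t 19.60 [616.11  12.    67.79] Fx -5.5 Fz 5.9 x-prog 67.64 toolx.z -0.0062 tooly.z -0.0136 moment [-0.35  1.06  0.06]
```

>>> carry_out:
  motion:
    - [1,-1.5,0,0.4,0]
    - [1,-2.5,0,0.4,0]
    - [1,-2.5,0,0.4,0]

```text
time: 19.98
tool_pos: [616.4, 12.2, 67.8]
tcp_rot: [-3.129, 0.002, -2.693]
contact_force: [-9.6, -4.1, 9.9]
grip_width: 19.9
```

```bash
python3 -c "
from h import *
st()"
```

```text
t 19.98 [616.45  12.15  67.77] Fx -10.4 Fz 9.9 x-prog 68.01 toolx.z -0.0016 tooly.z -0.0130 moment [-0.76  1.88  0.02]
```

>>> carry_out:
  motion:
    - [1,-2,0,0.3,0]
    - [1,-2.6,0,0.2,0]
    - [1,-2.6,0,0.2,0]

```text
time: 20.35
tool_pos: [617.0, 12.4, 67.8]
tcp_rot: [-3.129, -0.003, -2.693]
contact_force: [-9.0, -4.0, 8.1]
grip_width: 19.9
```

Run:
```python
from h import *
st()
np.set_printoptions(precision=2,suppress=True)
c=cap('side','s8.png');np.savez('side8.npz',**c);cap('top','t8.png')
for f in ('side4','side8'):
    c=dict(np.load(f+'.npz'));W=cloud(c);X,Y,Z=np.moveaxis(W,-1,0)
    hsv=cv2.cvtColor(c['color'],cv2.COLOR_RGB2HSV);H,S,V=[hsv[...,i].astype(int) for i in range(3)]
    reg=(X>580)&(X<680)&(Y>-40)&(Y<80)
    bl=reg&(H>100)&(H<130)&(S>120)&(Z>12);P=W[bl]
    a=np.radians(25.6);L=(P-[555,-17,0]);x=L[:,0]*np.cos(a)+L[:,1]*np.sin(a);y=-L[:,0]*np.sin(a)+L[:,1]*np.cos(a)
    q=(P[:,2]<60)&(x<95); A=np.c_[P[q,2]-15,np.ones(q.sum())];k=np.linalg.lstsq(A,x[q],rcond=None)[0];print(f,q.sum(),'slope',k, 'yrange',y[q].min(),y[q].max())
a=cv2.imread('pics/s8.png')[180:280,250:370];b=cv2.imread('pics/t8.png')[130:230,260:380]
cv2.imwrite('pics/c8.png',cv2.resize(np.hstack([a,b]),None,fx=3.3,fy=3.3,interpolation=cv2.INTER_CUBIC))
```

```text
t 20.35 [617.01  12.36  67.82] Fx -9.8 Fz 8.1 x-prog 68.61 toolx.z 0.0028 tooly.z -0.0124 moment [-0.75  1.78  0.01]
side4 135 slope [-0.1  85.92] yrange -36.570011134061716 43.064520944974376
side8 25 slope [-0.09 85.76] yrange -36.34890025013034 -11.423389411337144
```

View pics/c8.png

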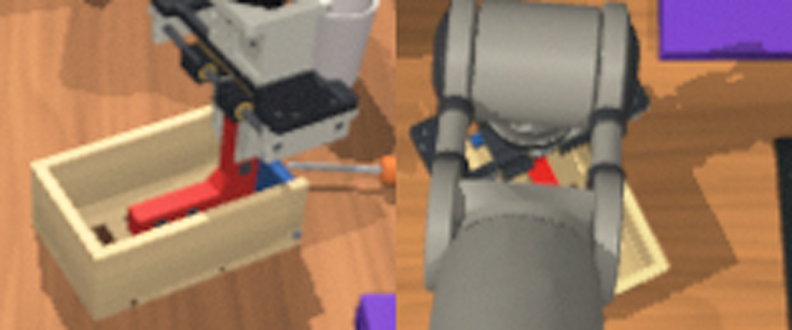

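```bash
cat >> h.py <<'E'
def legslope(c):
    W=cloud(c);X,Y,Z=np.moveaxis(W,-1,0)
    hsv=cv2.cvtColor(c['color'],cv2.COLOR_RGB2HSV)
    red=((hsv[...,0]<5)|(hsv[...,0]>172))&(hsv[...,1]>150)&(X>480)&(X<660)&(Y<60)&(Y>-80)&(Z<125)
    P=W[red];a=np.radians(25.6);L=(P-[555,-17,0]);x=L[:,0]*np.cos(a)+L[:,1]*np.sin(a);y=-L[:,0]*np.sin(a)+L[:,1]*np.cos(a);z=P[:,2]
    q=(z>26)&(z<46)&(x<np.percentile(x,99)-30)&(z>28)
    # top face points: near-max z per x bin
    xs=[];zs=[]
    for b in np.arange(-35,50,5):
        m=q&(x>=b)&(x<b+5)
        if m.sum()>3: xs.append(b+2.5);zs.append(np.percentile(z[m],80))
    k=np.polyfit(xs,zs,1);print('leg top slope',k.round(4),np.round(zs,1))
    q=(z>45)&(z<90);
    if q.sum()>10: print(' upright pts',q.sum(),'x vs z',np.polyfit(z[q]-9,x[q],1).round(3))
    print(' x ext',np.percentile(x,[1,99]).round(1))
E
python3 - <<'E'
from h import *
for f in('side7','side8'): legslope(dict(np.load(f+'.npz')))
E
```

```text
leg top slope [6.60000e-03 4.37377e+01] [43.  43.9 43.8 43.6 43.1 44.9 43.6 43.5 44.  43.9 44.4 43.7 42.2 43.7
 45.1]
 upright pts 109 x vs z [ 0.215 34.737]
 x ext [-39.3  69.4]
leg top slope [1.07000e-02 3.69909e+01] [36.7 37.5 36.9 37.3 37.6 37.9 35.9 36.5 37.2 36.  37.  36.7 35.7 35.7
 37.2 41.8]
 upright pts 69 x vs z [-0.167 68.615]
 x ext [-29.5  80.8]
```

>>> carry_out:
  motion:
    - [1,1,0,1,0]
    - [1,3,0,1.5,0]
    - [1,5,0,1.5,0]

```text
time: 20.82
tool_pos: [615.0, 10.9, 67.8]
tcp_rot: [-3.127, 0.004, -2.693]
contact_force: [3.4, 2.1, 5.0]
grip_width: 19.7
```

```bash
python3 -c "
from h import *
st()"
```

```text
t 20.82 [615.01  10.86  67.8 ] Fx 4.0 Fz 5.0 x-prog 66.16 toolx.z -0.0036 tooly.z -0.0143 moment [ 0.67 -0.81 -0.02]
```

>>> carry_out:
  motion:
    - [1,2,0,0.6,0]
    - [1,3,0,0.8,0]
    - [1,4,0,1,0]

```text
time: 21.2
tool_pos: [613.0, 9.3, 67.9]
tcp_rot: [-3.126, 0.007, -2.693]
contact_force: [5.0, 2.8, 6.9]
grip_width: 19.6
```

```bash
python3 -c "
from h import *
st()"
```

```text
t 21.20 [613.05   9.34  67.86] Fx 5.7 Fz 6.9 x-prog 63.73 toolx.z -0.0074 tooly.z -0.0159 moment [ 0.63 -0.58 -0.04]
```

>>> carry_out:
  motion:
    - [1,-2,0,0.4,0]
    - [1,-4,0,0.4,0]
    - [1,-5,0,0.4,0]
    - [1,-6,0,0.4,0]
    - [1,-7,0,0.4,0]
    - [1,-7.7,0,0.4,0]
    - [1,-8.4,0,0.4,0]
    - [1,-9,0,0.4,0]
    - [1,-9.5,0,0.4,0]
    - [1,-9.5,0,0.4,0]

```text
time: 22.45
tool_pos: [619.3, 12.2, 67.5]
tcp_rot: [-3.126, 0.002, -2.693]
contact_force: [-7.3, -3.7, 10.3]
grip_width: 20.0
```

```bash
python3 -c "
from h import *
st()"
```

```text
t 22.45 [619.29  12.18  67.53] Fx -8.2 Fz 10.3 x-prog 70.59 toolx.z -0.0017 tooly.z -0.0152 moment [-0.68  1.56 -0.01]
```

```bash
cat >> h.py <<'E'
def panel(c):
    W=cloud(c);X,Y,Z=np.moveaxis(W,-1,0)
    hsv=cv2.cvtColor(c['color'],cv2.COLOR_RGB2HSV);H,S,V=[hsv[...,i].astype(int) for i in range(3)]
    reg=(X>580)&(X<680)&(Y>-40)&(Y<80)
    bl=reg&(H>100)&(H<130)&(S>120)&(Z>12);P=W[bl]
    a=np.radians(25.6);L=(P-[555,-17,0]);x=L[:,0]*np.cos(a)+L[:,1]*np.sin(a);y=-L[:,0]*np.sin(a)+L[:,1]*np.cos(a)
    q=(P[:,2]<60)&(x<95); A=np.c_[P[q,2]-15,np.ones(q.sum())];k=np.linalg.lstsq(A,x[q],rcond=None)[0];print('panel',q.sum(),'slope',k.round(3),'y %.1f %.1f'%(y[q].min(),y[q].max()),'top x',np.percentile(x[P[:,2]>60],[5,50,95]).round(1))
E
python3 - <<'E'
from h import *
c=cap('side','s9.png');np.savez('side9.npz',**c)
for f in('side4','side7','side8','side9'): panel(dict(np.load(f+'.npz')))
legslope(c)
E
```

```text
panel 135 slope [-0.103 85.925] y -36.6 43.1 top x [80.  83.1 89.1]
panel 52 slope [-0.104 85.929] y -36.6 3.4 top x [80.  82.5 87.6]
panel 25 slope [-0.088 85.763] y -36.3 -11.4 top x [80.7 83.  89. ]
panel 25 slope [-0.1   86.241] y -37.6 -11.3 top x [81.  83.3 90.5]
leg top slope [-2.86000e-02  3.97232e+01] [38.1 40.4 42.1 41.7 41.3 40.3 39.7 39.3 39.3 39.2 39.1 38.4 38.7 37.2
 37.9 37.6 41.4]
 upright pts 84 x vs z [-0.084 63.658]
 x ext [-30.7  80. ]
```

Run:
```python
from h import *
o=[]
for f in('s7','s8','s9'):
    o.append(cv2.resize(cv2.imread('pics/%s.png'%f)[205:265,255:350],None,fx=6,fy=6,interpolation=cv2.INTER_CUBIC)[:, :])
cv2.imwrite('pics/c9.png',cv2.resize(np.vstack([np.hstack(o[1:])]),None,fx=0.7,fy=0.7,interpolation=cv2.INTER_AREA))
```

```text
(no output)
```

View pics/c9.png

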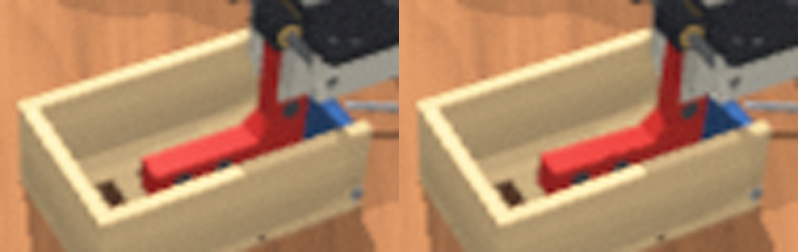

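The side view (right half, tail at (541,165)) shows that the heel stuck by friction and the square rocked about it in the grip, because my down-force was too high. I'll back off, straighten the tool by dragging sideways, let the square settle flat, and regrip about 10 mm lower with less down-force.

>>> carry_out:
  motion:
    - [1,2,0,0.3,0]
    - [1,4,0,0.3,0]
    - [1,6,0,0.3,0]
    - [1,8,0,0.3,0]
    - [1,8,0,0.3,0]

```text
time: 23.12
tool_pos: [612.4, 8.6, 67.6]
tcp_rot: [-3.126, 0.003, -2.693]
contact_force: [2.5, 1.3, 5.0]
grip_width: 19.8
```

```bash
python3 -c "
from h import *
st()"
```

```text
t 23.12 [612.43   8.59  67.57] Fx 2.8 Fz 5.0 x-prog 62.85 toolx.z -0.0027 tooly.z -0.0159 moment [ 0.34 -0.61 -0.01]
```

>>> carry_out:
  motion:
    - [1,0,-2,0.6,0]
    - [1,0,-4,0.8,0]
    - [1,0,-5,0.8,0]

```text
time: 23.5
tool_pos: [613.6, 5.9, 67.5]
tcp_rot: [-3.129, 0.002, -2.693]
contact_force: [-1.6, 8.4, 12.1]
grip_width: 19.8
```

```bash
python3 -c "
from h import *
st()"
```

```text
t 23.50 [613.56   5.86  67.5 ] Fx 2.2 Fz 12.1 x-prog 62.69 toolx.z -0.0020 tooly.z -0.0125 moment [ 1.88  0.49 -0.03]
```

>>> carry_out:
  motion:
    - [1,0,-2,0.2,0]
    - [1,0,-4,0.3,0]
    - [1,0,-6,0.3,0]

```text
time: 23.88
tool_pos: [614.9, 2.0, 67.5]
tcp_rot: [-3.132, 0.001, -2.693]
contact_force: [-2.7, 6.2, 9.2]
grip_width: 19.9
```

>>> carry_out:
  motion:
    - [1,0,-2,0.2,0]
    - [1,0,-4,0.3,0]
    - [1,0,-6,0.3,0]

```text
time: 24.25
tool_pos: [616.3, -1.8, 67.5]
tcp_rot: [-3.136, -0.001, -2.693]
contact_force: [-1.5, 5.6, 9.1]
grip_width: 19.5
```

```bash
python3 -c "
from h import *
st()"
```

```text
t 24.25 [616.32  -1.84  67.53] Fx 1.1 Fz 9.1 x-prog 61.85 toolx.z 0.0007 tooly.z -0.0059 moment [1.6  0.41 0.02]
```

>>> carry_out:
  motion:
    - [1,0,0,-3,0]
    - [1,0,0,-5,0]
    - [1,0,4,-5,0]
    - [1,0,9,-5,0]
    - [1,0,13,-4,0]
    - [1,0,13,-2,0]
    - [1,0,13,-0.5,0]
    - [1,0,13,0,0]
    - [1,0,13,0,0]

```text
time: 25.38
tool_pos: [610.7, 9.9, 67.7]
tcp_rot: [-3.136, -0.001, -2.693]
contact_force: [-0.8, 0.8, 1.0]
grip_width: 20.1
```

```bash
python3 -c "
from h import *
st();rel([616,12,57.5],115.6)"
```

```text
t 25.38 [610.67   9.86  67.65] Fx -0.4 Fz 1.0 x-prog 61.81 toolx.z 0.0006 tooly.z -0.0058 moment [ 0.19  0.19 -0.  ]
t 25.38 tcp [610.7   9.9  67.7] yang 115.7 tilt 0.34 F [-0.8  0.8  1. ] w 20.1 | d [-5.7 -0.3 10.1] spin 0.1
```

>>> carry_out:
  motion:
    - [0.8,0,0,0,0]
    - [0.65,0,0,0,0]
    - [0.62,0,0,0,0]
    - [0.62,0,0,0,0]
    - [0.62,0,0,3,0]
    - [0.62,0,0,7,0]
    - [0.62,0,0,9.5,0]
    - [0.62,0,0,10,0]
    - [0.62,0,0,10,0]
    - [0.62,0,0,10,0]

```text
time: 26.62
tool_pos: [610.8, 9.8, 57.8]
tcp_rot: [-3.136, -0.0, -2.693]
contact_force: [0.3, -0.6, 0.2]
grip_width: 34.9
```

Run:
```python
from h import *
st();c=cap('side','s10.png');np.savez('side10.npz',**c);panel(c);legslope(c)
a=cv2.imread('pics/s10.png')[180:280,250:370]
cv2.imwrite('pics/c10.png',cv2.resize(a,None,fx=5,fy=5,interpolation=cv2.INTER_CUBIC))
```

```text
t 26.62 [610.79   9.82  57.77] Fx -0.0 Fz 0.2 x-prog 61.90 toolx.z 0.0004 tooly.z -0.0060 moment [0.05 0.04 0.03]
panel 25 slope [-0.086 85.777] y -37.7 2.5 top x [80.  82.5 88.2]
leg top slope [1.01000e-02 3.63988e+01] [37.4 35.8 35.8 35.5 35.6 36.6 37.  37.5 36.3 35.5 35.7 35.6 36.6 38.6]
 upright pts 87 x vs z [ 0.072 42.467]
 x ext [-41.2  66.1]
```

View pics/c10.png

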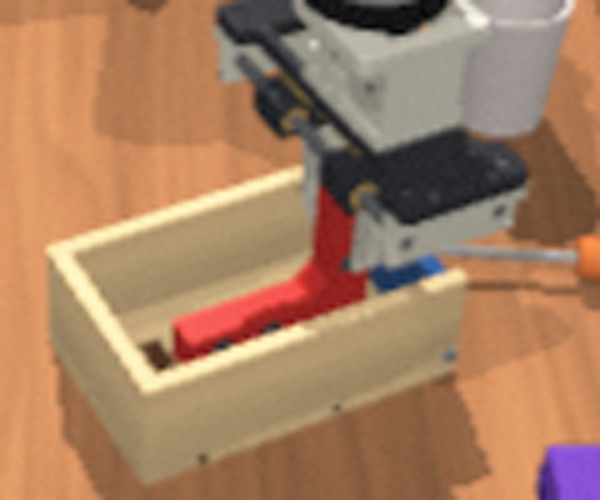

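The square stands flat again, about 7 mm behind where the pads expect it. Shift the open fingers back 7 mm and close.

>>> carry_out:
  motion:
    - [0.62,3.5,0,0,0]
    - [0.62,7,0,0,0]
    - [0.62,7,0,0,0]
    - [1,7,0,0,0]
    - [1,7,0,0,0]
    - [1,7,0,0,0]
    - [1,7,0,0,0]
    - [1,7,0,0,0]

```text
time: 27.68
tool_pos: [604.6, 6.8, 57.8]
tcp_rot: [-3.136, -0.0, -2.693]
contact_force: [0.7, 0.4, -0.2]
grip_width: 19.7
```

Run:
```python
from h import *
st();c=cap('side','s11.png');np.savez('side11.npz',**c);panel(c);legslope(c)
```

```text
t 27.68 [604.57   6.81  57.83] Fx 0.8 Fz -0.2 x-prog 54.99 toolx.z 0.0002 tooly.z -0.0060 moment [ 0.1   0.02 -0.05]
panel 23 slope [-0.092 85.723] y -37.8 3.5 top x [65.2 82.2 87.9]
leg top slope [-1.10000e-02  3.59383e+01] [36.5 36.9 36.1 36.6 35.3 35.4 35.7 35.9 36.1 35.3 35.1 36.1 35.4 36.5]
 upright pts 53 x vs z [-0.157 53.582]
 x ext [-41.1  67. ]
```

>>> carry_out:
  motion:
    - [1,0,0,-1,0]
    - [1,-2,0,-1,0]
    - [1,-5,0,-1,0]
    - [1,-8,0,-1,0]
    - [1,-10.5,0,-1,0]
    - [1,-12,0,-1,0]
    - [1,-12,0,-1,0]

```text
time: 28.6
tool_pos: [615.4, 12.1, 58.8]
tcp_rot: [-3.136, -0.0, -2.693]
contact_force: [-0.5, 0.5, -1.4]
grip_width: 19.8
```

```bash
python3 -c "
from h import *
st()"
```

```text
t 28.60 [615.41  12.1   58.76] Fx -0.2 Fz -1.4 x-prog 67.06 toolx.z 0.0003 tooly.z -0.0059 moment [0.07 0.02 0.  ]
```

>>> carry_out:
  motion:
    - [1,-1,0,0,0]
    - [1,-2,0,0,0]
    - [1,-3,0,0,0]
    - [1,-4,0,0,0]
    - [1,-4.5,0,0,0]
    - [1,-4.5,0,0,0]

```text
time: 29.35
tool_pos: [618.1, 13.4, 58.8]
tcp_rot: [-3.136, -0.003, -2.693]
contact_force: [-5.2, -3.0, 1.3]
grip_width: 19.5
```

Run:
```python
from h import *
st();c=cap('side','s12.png');np.savez('side12.npz',**c);panel(c);legslope(c)
```

```text
t 29.35 [618.14  13.44  58.77] Fx -6.0 Fz 1.3 x-prog 70.10 toolx.z 0.0033 tooly.z -0.0053 moment [-0.39  0.92  0.01]
panel 19 slope [-5.0000e-02  8.6373e+01] y -37.1 -14.4 top x [82.9 86.5 92.1]
leg top slope [1.20000e-02 3.69176e+01] [35.1 37.1 37.4 37.2 36.8 37.4 37.1 36.8 37.4 37.3 37.1 36.8 36.8 36.5
 37.1 38.6]
 upright pts 60 x vs z [-0.123 66.457]
 x ext [-26.4  82.9]
```

Panel down to about 0.05 rad, square still level. Continue.

>>> carry_out:
  motion:
    - [1,-1.2,0,0,0]
    - [1,-2.2,0,0,0]
    - [1,-3,0,0,0]
    - [1,-3.5,0,0,0]
    - [1,-3.5,0,0,0]

```text
time: 30.02
tool_pos: [619.8, 14.3, 58.7]
tcp_rot: [-3.137, -0.007, -2.693]
contact_force: [-6.2, -3.8, 2.4]
grip_width: 19.9
```

Run:
```python
from h import *
st();c=cap('side','s13.png');np.savez('side13.npz',**c);panel(c);legslope(c)
```

```text
t 30.02 [619.81  14.29  58.74] Fx -7.2 Fz 2.4 x-prog 71.96 toolx.z 0.0068 tooly.z -0.0046 moment [-0.54  1.06 -0.07]
panel 16 slope [-6.0000e-03  8.6092e+01] y -35.9 -14.1 top x [84.3 86.  93.3]
leg top slope [-9.3000e-03  3.7525e+01] [37.5 37.1 38.5 38.5 37.8 37.2 36.7 37.  37.3 37.5 36.8 37.2 37.2 37.7
 37.1]
 upright pts 63 x vs z [-0.136 69.951]
 x ext [-24.7  84.4]
```

>>> carry_out:
  motion:
    - [1,-1.2,0,0.3,0]
    - [1,-1.6,0,0.7,0]
    - [1,-1.8,0,1.1,0]
    - [1,-1.8,0,1.4,0]
    - [1,-1.8,0,1.4,0]
    - [1,-1.8,0,1.4,0]

```text
time: 30.82
tool_pos: [619.9, 14.4, 57.8]
tcp_rot: [-3.138, -0.01, -2.693]
contact_force: [-7.6, -3.0, 6.2]
grip_width: 19.9
```

Run:
```python
from h import *
st();c=cap('side','s14.png');np.savez('side14.npz',**c);panel(c);legslope(c);c=cap('side');panel(c);legslope(c)
a=cv2.imread('pics/s14.png')[180:280,250:370]
cv2.imwrite('pics/c14.png',cv2.resize(a,None,fx=5,fy=5,interpolation=cv2.INTER_CUBIC))
```

```text
t 30.82 [619.94  14.39  57.8 ] Fx -8.1 Fz 6.2 x-prog 72.13 toolx.z 0.0101 tooly.z -0.0040 moment [-0.56  1.41 -0.04]
panel 16 slope [-4.5000e-02  8.7631e+01] y -37.3 -12.3 top x [85.2 88.2 93.2]
leg top slope [-7.70000e-03  3.68597e+01] [36.7 37.1 37.5 37.2 36.8 36.6 36.5 36.5 36.5 37.  37.2 36.3 36.3 36.5
 36.7]
 upright pts 53 x vs z [-5.000e-02  6.458e+01]
 x ext [-24.9  84.8]
panel 17 slope [1.6000e-02 8.5869e+01] y -34.0 -14.0 top x [85.9 87.5 93.4]
leg top slope [-4.50000e-03  3.67229e+01] [36.4 37.  37.2 36.1 36.8 36.9 37.2 36.9 37.  36.  36.5 36.5 36.  36.5
 37. ]
 upright pts 56 x vs z [-0.086 66.924]
 x ext [-24.4  84.4]
```

View pics/c14.png

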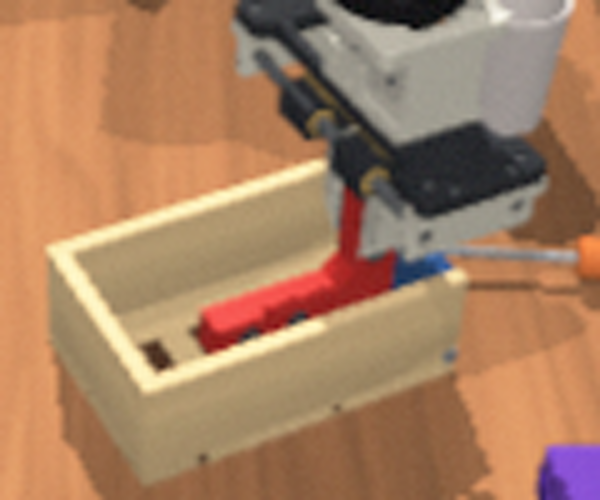

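```bash
cat >> h.py <<'E'
def avg(n=8,name='side'):
    cs=[cap(name) for _ in range(n)]
    c=cs[0];D=np.stack([k['depth'] for k in cs]).astype(float);D[D==0]=np.nan
    c['depth']=np.nan_to_num(np.nanmedian(D,0)).astype(np.float32);c['color']=np.mean([k['color'] for k in cs],0).astype(np.uint8);return c
E
python3 - <<'E'
from h import *
c=avg(8);np.savez('side15.npz',**c);panel(c);legslope(c);st()
W=cloud(c);X,Y,Z=np.moveaxis(W,-1,0)
a=np.radians(25.6);x=(X-555)*np.cos(a)+(Y+17)*np.sin(a);y=-(X-555)*np.sin(a)+(Y+17)*np.cos(a)
for f in('side4','side7','side15'):
    c=dict(np.load(f+'.npz'));W=cloud(c);X,Y,Z=np.moveaxis(W,-1,0)
    x=(X-555)*np.cos(a)+(Y+17)*np.sin(a);y=-(X-555)*np.sin(a)+(Y+17)*np.cos(a)
    hsv=cv2.cvtColor(c['color'],cv2.COLOR_RGB2HSV);bl=(abs(hsv[...,0].astype(int)-115)<14)&(hsv[...,1]>110)
    m=bl&(abs(x-85)<14)&(y>-42)&(y<-14)&(Z>14)
    for lo in range(24,76,6):
        q=m&(Z>=lo)&(Z<lo+6)
        if q.sum()>1: print(f,lo,q.sum(),'x med %.2f min %.2f max %.2f'%(np.median(x[q]),x[q].min(),x[q].max()))
E
```

```text
panel 17 slope [1.6000e-02 8.5539e+01] y -34.7 -14.1 top x [85.8 88.2 93. ]
leg top slope [-4.20000e-03  3.63893e+01] [35.9 36.7 36.6 36.8 36.5 36.1 36.2 35.9 36.7 36.7 36.5 36.5 35.9 36.3
 35.8]
 upright pts 58 x vs z [-0.103 68.093]
 x ext [-24.3  84.7]
t 31.32 [619.92  14.43  57.82] Fx -8.3 Fz 6.5 x-prog 72.13 toolx.z 0.0101 tooly.z -0.0040 moment [-0.48  1.39 -0.03]
side4 36 3 x med 83.48 min 82.61 max 84.00
side4 42 4 x med 82.89 min 80.80 max 83.60
side4 48 7 x med 82.93 min 81.05 max 83.69
side4 54 6 x med 82.00 min 80.98 max 82.47
side4 60 12 x med 81.02 min 80.62 max 88.60
side4 66 22 x med 84.59 min 79.73 max 89.72
side7 42 4 x med 82.49 min 81.25 max 82.87
side7 48 7 x med 82.10 min 81.60 max 83.30
side7 54 7 x med 81.09 min 80.45 max 83.03
side7 60 11 x med 81.01 min 79.89 max 89.58
side7 66 21 x med 84.84 min 80.06 max 89.28
side15 30 2 x med 86.07 min 86.06 max 86.07
side15 36 3 x med 85.19 min 85.16 max 85.66
side15 42 5 x med 86.06 min 85.92 max 86.54
side15 48 6 x med 86.22 min 85.73 max 86.64
side15 54 3 x med 86.37 min 85.64 max 86.54
side15 60 3 x med 86.29 min 85.91 max 86.53
side15 66 7 x med 90.12 min 86.33 max 94.58
```

Run:
```python
from h import *
st();c=avg(8);panel(c);legslope(c);st()
cap('side','s16.png');d=cap('top','t16.png')
for n,c in(('s',c),('t',d)):
    W=cloud(c);X,Y,Z=np.moveaxis(W,-1,0)
    m=(X>350)&(X<620)&(Y<-230)&(Y>-450)&(Z>10)&(Z<25)&(c['color'][...,0].astype(int)-c['color'][...,2]>20)
    print('lid',rect(W[m]),np.median(W[m][:,2]))
    m=(X>600)&(X<850)&(Y>120)&(Y<300)&(Z>70)&(Z<105);print('cup',rect(W[m]) if m.sum()>5 else None)
```

```text
t 31.32 [619.92  14.43  57.82] Fx -8.3 Fz 6.5 x-prog 72.13 toolx.z 0.0101 tooly.z -0.0040 moment [-0.48  1.39 -0.03]
panel 17 slope [1.800e-02 8.551e+01] y -35.2 -14.0 top x [85.9 88.4 92.9]
leg top slope [-1.07000e-02  3.64453e+01] [36.3 37.  36.7 36.7 36.2 36.4 36.  36.2 36.6 36.8 36.2 36.3 36.1 36.
 35.5]
 upright pts 56 x vs z [-0.117 68.905]
 x ext [-24.6  84.1]
t 31.73 [619.91  14.44  57.83] Fx -8.8 Fz 6.0 x-prog 72.12 toolx.z 0.0101 tooly.z -0.0040 moment [-0.55  1.37 -0.02]
lid [ 480.8 -337.9  185.8  118.6    3.3] 17.127829324760057
cup [734.7 201.5  69.7  54.8 -87.2]
lid [ 477.9 -337.1  185.9  121.9    3. ] 15.909644990759034
cup [725.3 203.   70.6  69.7 -23.8]
```

View pics/s16.png

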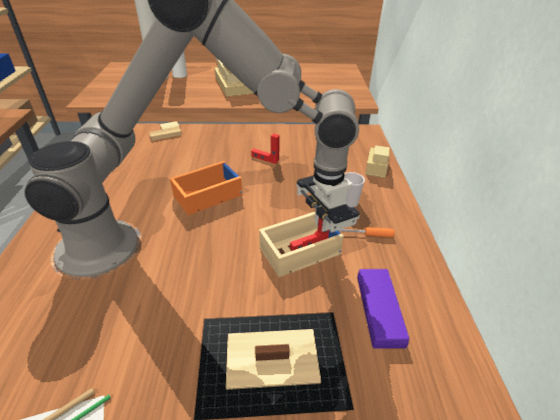

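Final state is steady, and the side view shows the square in the corner at px (312,238) and the lid on the mat at (272,358). Hand in.

Run:
```python
from h import *
print(bot.close_job());st()
```

```text
the job is handed in; nothing more can be done
None
the job is handed in; nothing more can be done
```

I laid the lid on the mat and pressed the nearest red square into the inside corner. The job went in at 31.8 s with the square still gripped and pressed home. The hand-in gives no verdict.

The first push failed: I pressed down too hard, so the heel stuck on the floor and the square rocked in the grip. I backed off, let the square stand flat on the floor, gripped it about 10 mm lower and pushed again just clear of the floor. After that I pressed it down.

**Last checks that agreed:**
- **Lid:** it lies flat and let go on the mat, within about 2 mm of the mat's centre in both views.
- **Pressing force:** about 8.5 N towards the panel and 6 N reaction from the floor at the wrist. The pose held steady for 0.9 s.
- **Square tilt:** the tool leans forward about 0.010 rad from where it gripped the square.
- **Bystanders:** the cup's centre reads the same in the top view (the arm partly hid it in the side view). I checked the screwdriver and pencil case only by eye in the last picture, and they look unmoved.

**Less certain:**
- **Panel lean:** the visible strip fits 0.016–0.018 rad outward, but it read about 0.01 too far outward earlier. Measured against the panel's pivot I get about 0.007 rad outward. Both are inside the 0.025 limit, but it isn't exactly upright.
- **Heel position:** the robot's own pose puts the heel within about 0.5 mm of the corner, and the side camera about 1 mm short. Both are inside the 3 mm limit.

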